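Dry-close the petal embossing press

ROBOT

A 7-joint arm with a two-finger parallel gripper is mounted at the origin on the work surface; the furniture and walls round the work are solid. World frame = base frame: x ahead of the robot, y to its left, z up, the work surface at z = 0. Lengths are in m, angles in rad, forces in N, time in s.
With the tool pointing down it reaches from about 0.35 to 0.9 m from the base axis. Payload 19.9 kg.
Tool frame: the origin (TCP) lies between the finger pads; the fingertips stand 19 mm ahead of it and the grasp point (between the pads) is the TCP; z points along the fingers, y is the line along which they close (so a half turn about z gives the same grasp; the last joint's range is limited). The gripper opens to 94 mm and grips with 3 to 60 N. Pads are 16 mm wide; open, the fingers measure 119 mm over their backs; the gripper's body (75 mm by 177 mm) begins 78 mm behind the grasp point.
Start: joints at [1.105, 0.417, -0.01, 1.614, 0.005, 1.111, -0.053], TCP at [0.258, -0.569, 0.224] pointing down, gripper open.
Joint ranges: [-2.81, 2.81], [-0.39, 2.02], [-1.27, 1.25], [0.06, 2.57], [-1.19, 4.33], [0.19, 2], [-2.82, 2.82]. Speed limits (rad/s): [1.89, 1.89, 2.39, 2.39, 3.01, 3.01, 3.01].

INTERFACE

Orientations are given as a 3x3 rotation matrix whose columns are the frame's x, y, z axes.
In Python, from rig import robot gives the robot as it stands. Calls block until the motion is done:
- robot.move_ptp(position, orientation): joint-space move of the TCP to a pose.
- robot.move_linear(position, velocity=0.15, frame=None, threshold=None): straight line of the TCP; frame=None keeps the orientation; velocity is the mean speed in m/s. With threshold (N) it stops when the force on the tool has changed by that much, and returns True; else False.
- robot.goto_joints(angles): joint-space move.
- robot.gripper_to(opening): finger opening in m; the grip force is fixed at half the most; returns when the fingers have stopped.
- robot.pause(seconds).
- robot.ik(position, orientation): joint angles nearest the present ones, or None.
- robot.get_state(): the state.
- robot.grab_frame(name): name is "scene" or "top" or "wrist"; returns the picture (420x560x3 uint8, red, green, blue); there is no depth.
- robot.camera_info(name): a dict with "fx", "fy", "cx", "cy" (pixels), "rvec" (rotation vector, rad) and "tvec" (3), from world to camera coordinates, as OpenCV has them. Camera axes: x right, y down, z forward; pixel columns grow to the right and rows downward; lengths in m; the calibration is good to about 2 mm. A picture is of the moment at which its call begins: read the wrist's pose just before it. camera_info takes no time and is no camera call; for the wrist camera it gives the pose at the moment of the call.
A pose or a line that the arm cannot do raises robot.PlanningError and nothing moves.
- robot.sign_off(): hands the job in; it is judged then, once.
The state is a dict: "time": time; "qpos": joint angles; "joint_vel": joint speeds; "effort": joint torques, N m; "ee_pos": TCP position; "tool_rot": TCP orientation; "force": force on the tool from outside, world axes, zero at the start; "moment": the same for the moment, N m; "opening": finger opening in m; "grasp_force": force on a finger pad.
Only numpy, scipy, OpenCV 4.12 (cv2) and the standard library are available. Lean on these libraries where they do the work, as an engineer would, in place of code of your own. Each camera call takes 0.05 s, during which the arm holds its last target. There are 200 camera calls.

TASK

Dry-close the flower maker's embossing press to check that its tools fit. Nothing is to be picked up: with a fingertip, push the die slide by its turned-up tab all the way in against its stop, under the punch, and only then push the arms of the three-armed wheel round clockwise (seen from above) until the punch sits firmly on the bottom of the die and the wheel goes no further. Leave the press closed and under pressure, and leave the things standing round it undisturbed.

Things in the scene. Friction and masses are not known exactly. Their poses are not given: they have to be found in the camera images.
- press: Small fixed bench press: green cast bed 18 mm high and 160 mm wide, two steel columns (at y = +-62 mm), bridge. Origin on the table under the screw axis, z up; +x is the way the die slide goes in, away from the robot (yaw 0 to 29 deg). Bed from x = -155 to +75 mm; guide rails beside the slide reach z = 37 mm.
- die_slide: Loose steel slide, about 0.9 kg, in the guides of the bed: plate 175 x 72 x 10 mm, a 60 x 60 x 22 mm brass die block on it, a turned-up tab at its outer end. Origin under the die's axis on the plate's underside, axes as the press. Starts 25 to 55 mm short of home; home is press x = 0, where its inner end meets a fixed stop. Slides with 3 to 8 N; strips over its edges hold it down.
- push_tab (a point): Centre of the outer, flat upright face of the tab on the die slide: the face to push on. The face is 50 mm wide and reaches from 28 to 63 mm above the table; it looks to press -x. It lies 135 mm from the die axis; nothing stands above it or outside it. (A fixed desk lamp is close to the robot's left: foot near x = 0.31, y = 0.13, shade 0.5 m up near x = 0.07, y = 0.28; at short reach stay low.)
- die_floor (a point): Centre of the flat floor of the die's round cavity (38 mm across, 10 mm deep, chamfered mouth; floor 40 mm and die top 50 mm above the table).
- punch_tip (a point): Centre of the flat lower end of the punch (34 mm across, chamfered) under the crosshead. It moves straight down the screw axis with the wheel; 57 mm above the table at wheel value 0, always clear over the die at the start.
- wheel (a joint): Angle of the three-armed wheel on the screw, rad; grows clockwise seen from above. Each rad lowers wheel, crosshead and punch by 4.77 mm (30 mm a turn). Starts at 0 (raised) to 1.0; at about 3.6 the punch meets the die floor and the wheel stops. Friction 0.2 N m (4 N at 55 mm radius); it stays where left and the screw keeps its pressure. Leaning on an arm with 10 to 15 N at the end seats it.
- wheel_hub (a point): Centre of the wheel's hub (40 mm across, top end 14 mm above this point) on the screw axis, at the height of the arms: 170 mm above the table at wheel value 0, about 153 mm with the punch seated.
- wheel_arm_1 (a point): Centre of the 26 mm iron ball at the end of one arm of the wheel, 78 mm from the screw axis. The arm is a level round bar 11 mm thick, bare between 20 and 65 mm from the axis; three alike arms stand 120 deg apart.
- wheel_arm_2 (a point): The same on arm 2.
- wheel_arm_3 (a point): The same on arm 3.
- crosshead: The moving iron crosshead that carries punch, screw and wheel. Origin at the middle of its underside on the screw axis, 77 mm above the table at wheel value 0, 20 mm above the end of the punch.
- bridge_top (a point): Top of the fixed bridge, at the screw, 136 mm above the table, under the wheel. The bridge spans 56 x 166 mm (press x, y); nuts on it reach 144 mm: at y = +-62 mm and, 48 mm across, at the screw.
- thread_reel_1: Bystander, to be left alone: wooden thread reel with thread on it, 32 mm across and 44 mm high, standing on the table beside the press. Origin at the centre of its underside.
- bobbin: Bystander, to be left alone: turned wooden bobbin, 72 mm across and 58 mm high, standing on the table beside the press. Origin at the centre of its underside.
- brass_weight: Bystander, to be left alone: small brass weight with a neck, 36 mm across and 58 mm high, standing on the table beside the press. Origin at the centre of its underside.
- dye_bottle: Bystander, to be left alone: small glass dye bottle with a dark cap, 42 mm across and 67 mm high, standing on the table beside the press. Origin at the centre of its underside.
There are look-alikes about, which are no part of the job. Leave any purple look-alike of the die_slide alone.

How it is judged:
On the way, in this order (a step that is already met when the one before it is completed fails the run):
1. the die slide is pushed home against its stop while the punch is still clear above the die (x of die_floor in the frame of press above -0.002 m and horizontal distance between punch_tip and die_floor below 0.003 m and z of punch_tip in the frame of die_floor above 0.01 m), for 0.2 s.
2. the wheel is wound down until the punch bears on the floor of the die (x of die_floor in the frame of press above -0.002 m and horizontal distance between punch_tip and die_floor below 0.003 m and z of punch_tip in the frame of die_floor below 0.0015 m and contact force between crosshead and die_slide above 10 N), for 0.2 s.
At the end, for the whole second after the job is handed in: The die slide is home (within 2 mm of its stop, die within 3 mm of the punch axis), the end of the punch is within 1.5 mm of the floor of the die and presses on it with more than 10 N with the wheel left alone, and slide and wheel are at rest (all of step 2 and linear speed of die_slide below 0.01 m/s and velocity of joint wheel between -0.03 and 0.03 rad/s); the robot touches nothing.
It fails at once if the die slide is lifted in its guides by more than 4 mm (z of die_floor in the frame of press above 0.044 m).
It fails at once if the punch is driven down on the die while the slide is not home (contact force between crosshead and die_slide above 5 N and horizontal distance between punch_tip and die_floor above 0.004 m).
It fails at once if a bystander (thread reel, bobbin, brass weight or dye bottle) is moved by more than 15 mm or tipped (distance of any of thread_reel_1, bobbin, brass_weight, dye_bottle from where it was at the start of the episode above 0.015 m or angle between any of thread_reel_1, bobbin, brass_weight, dye_bottle's own z axis and vertical above 0.3 rad).
It also fails if it takes over 58 s, if anything falls off the work surface, if the arm or the gripper's body presses on something with over 40 N, if the wrist force passes 120 N, or if a joint passes its speed limit or range.

## Working session

There is one attempt and no reset: what is moved stays moved. The work goes in short steps, each a Python script; the robot and the scene stay as the last script left them, time stands still between calls to the robot, and variables do not carry over. Pictures are saved under pics/ and viewed, at most 10 in all, crops included, and the job is handed in when it is done.

```bash
mkdir -p pics; ls; python3 - <<'E'
from rig import robot
import cv2
for n in ("scene","top"):
    im=robot.grab_frame(n); cv2.imwrite(f"pics/{n}0.png",cv2.resize(im[:,:,::-1],(784,588),interpolation=cv2.INTER_CUBIC))
    i=robot.camera_info(n); print(n,i)
print(robot.get_state())
E
```

```text
pics
scene {'fx': 425.2241414712231, 'fy': 425.2241414712231, 'cx': 278.937004648623, 'cy': 208.06414029735066, 'rvec': array([ 1.64529737,  2.12480981, -0.65026109]), 'tvec': array([ 0.36781128, -0.26040895,  1.18179679])}
top {'fx': 511.4751189662076, 'fy': 511.4751189662076, 'cx': 280.439766677864, 'cy': 201.1384719591624, 'rvec': array([ 2.16417969, -2.16695739,  0.1164462 ]), 'tvec': array([-0.24789268,  0.50050884,  1.17867388])}
{'time': 0.1, 'qpos': array([ 1.10451912,  0.41789219, -0.01029372,  1.61408138,  0.00471209,
        1.11070903, -0.05299256]), 'joint_vel': array([ 1.36783583e-03, -1.24963319e-03,  6.37767520e-04, -2.19960623e-05,
       -6.86917689e-04, -1.80817378e-04,  7.60048442e-04]), 'effort': array([ 2.30649566e-03, -8.52587342e+01,  6.40813485e-01, -4.26692820e+01,
       -4.88446536e-02,  1.64462475e-02,  9.55699375e-05]), 'ee_pos': array([ 0.25743128, -0.56918543,  0.22391537]), 'tool_rot': array([[ 9.11125525e-01,  4.12128620e-01, -5.27763000e-04],
       [ 4.12128946e-01, -9.11125058e-01,  9.27110444e-04],
       [-9.87693463e-05, -1.06222040e-03, -9.99999431e-01]]), 'force': array([-0.1948169 ,  0.1720193 , -0.54746253]), 'moment': array([ 0.03504082, -0.01629231, -0.05398302]), 'grasp_force': 0.0, 'opening': 0.09383372704356957}
```

View pics/scene0.png

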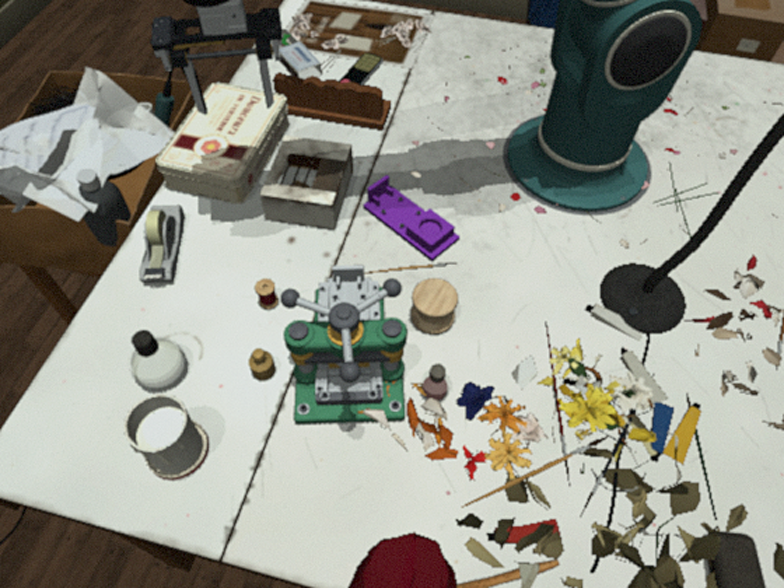

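View pics/top0.png

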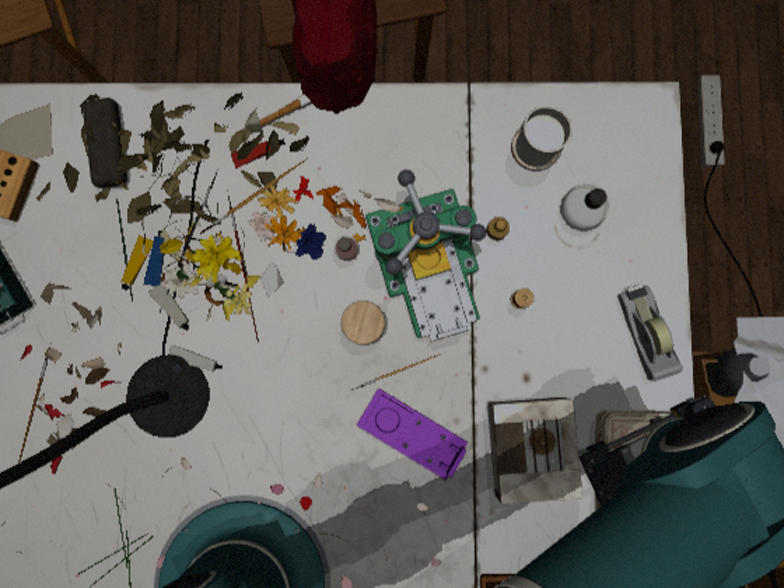

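The top view shows the hub at about (426,222), the balls at (405,178), (478,232) and (393,266), and the slide tab near (445,332). The purple decoy is well away from the press. I'll enlarge the press for a closer reading.

```bash
python3 - <<'E'
from rig import robot
import cv2,numpy as np
a=robot.grab_frame("top")[110:260,235:385,::-1]; b=robot.grab_frame("scene")[180:310,180:310,::-1]
a=cv2.resize(a,(400*1,400),interpolation=cv2.INTER_CUBIC); b=cv2.resize(b,(400,400),interpolation=cv2.INTER_CUBIC)
A=cv2.resize(a,(600,600)); 
cv2.imwrite("pics/c1.png",cv2.resize(robot.grab_frame("top")[110:260,230:390,::-1],(640,600),interpolation=cv2.INTER_CUBIC))
cv2.imwrite("pics/c2.png",cv2.resize(robot.grab_frame("scene")[185:305,180:340,::-1],(800,600),interpolation=cv2.INTER_CUBIC))
E
```

```text
(no output)
```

View pics/c1.png

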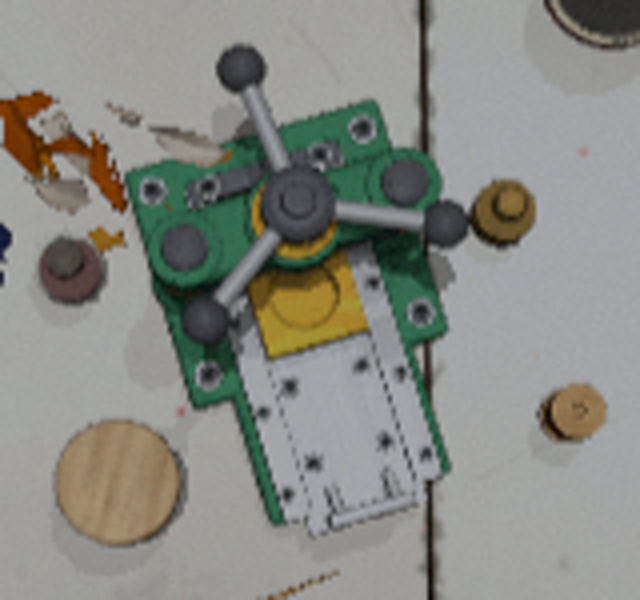

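View pics/c2.png

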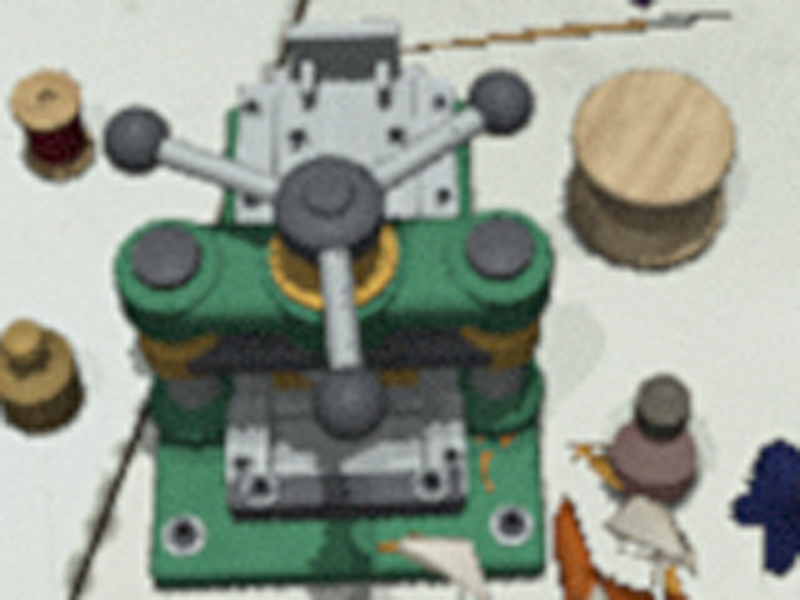

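In c1 (4x) the ball centres are (241,68), (447,223) and (207,318), and the column nuts are (404,182) and (184,247). In c2 (5x) the balls are (349,402), (136,140) and (500,102), the nuts are (166,257) and (499,248), and the tab top runs (290,33) to (400,28). Next I'll fit the press model to both views.

```bash
cat > fit.py <<'E'
from rig import robot
import cv2,numpy as np
from scipy.optimize import least_squares
T=robot.camera_info("top");S=robot.camera_info("scene")
def proj(c,P):
    K=np.array([[c['fx'],0,c['cx']],[0,c['fy'],c['cy']],[0,0,1]])
    return cv2.projectPoints(np.float64(P).reshape(-1,1,3),c['rvec'],c['tvec'],K,None)[0][:,0]
o1=lambda *p:np.array(p)/4+[230,110]
o2=lambda *p:np.array(p)/5+[180,185]
t=o1((241,68),(447,223),(207,318),(404,182),(184,247),(298,203))
s=o2((349,402),(136,140),(500,102),(166,257),(499,248),(328,190),(345,30))
def pts(v):
    x,y,yaw,phi,h,sl=v
    R=np.array([[np.cos(yaw),-np.sin(yaw)],[np.sin(yaw),np.cos(yaw)]])
    P=[[.078*np.cos(phi-k*2*np.pi/3),.078*np.sin(phi-k*2*np.pi/3),h] for k in range(3)]
    P+=[[0,-.062,.144],[0,.062,.144],[0,0,h+.014],[-.135+sl,0,.063]]
    P=np.array(P); P[:,:2]=P[:,:2]@R.T+[x,y]; return P
def res(v):
    P=pts(v); return np.r_[(proj(T,P[:6])-t).ravel(),(proj(S,P)-s).ravel()]
if __name__=="__main__":
    for yaw in(.25,):
        f=least_squares(res,[.55,0,yaw,.2,.168,-.04],loss='soft_l1',x_scale=[.1,.1,1,1,.01,.01])
    print(f.x,f.cost); print(f.fun.reshape(-1,2).round(1)); P=pts(f.x);print(P.round(4)); 
    print("w",(.170-f.x[4])/.00477,"tab top px",proj(T,P[6:])*1.0)
    # bystanders from top img (top centre)
    for n,p,z in (("reel",(578,410),.044),("bob",(118,482),.058),("brass",(510,205),.058),("dye",(66,258),.067)):
        q=o1(p)[0]; g=least_squares(lambda w:(proj(T,[[w[0],w[1],z]])[0]-q),[.5,0]); print(n,g.x.round(3))
E
python3 fit.py
```

```text
[ 0.56962641 -0.29851001  0.28447542  0.0994872   0.16977833 -0.02606757] 2.5185288521608244
[[-0.1  0. ]
 [-0.6  0.1]
 [-0.4  0.4]
 [ 0.3 -0.5]
 [-0.1 -0.7]
 [ 0.  -1.2]
 [ 0.1  0.2]
 [ 0.   0. ]
 [-0.   0.1]
 [-0.3 -1.3]
 [ 0.2 -1.1]
 [-0.2 -0.3]
 [-0.1 -0. ]]
[[ 0.6419 -0.2693  0.1698]
 [ 0.5588 -0.3758  0.1698]
 [ 0.5082 -0.2505  0.1698]
 [ 0.587  -0.358   0.144 ]
 [ 0.5522 -0.239   0.144 ]
 [ 0.5696 -0.2985  0.1838]
 [ 0.415  -0.3437  0.063 ]]
w 0.046471082976831384 tab top px [[322.42108811 236.68170022]]
reel [ 0.472 -0.467]
bob [ 0.429 -0.201]
brass [ 0.589 -0.427]
dye [ 0.557 -0.171]
```

```bash
cat > h.py <<'E'
from rig import robot
import numpy as np
X=np.array([.5696,-.2985]);YAW=.2845
def rot(a): c,s=np.cos(a),np.sin(a); return np.array([[c,s,0],[s,-c,0],[0,0,-1.]])
def W(x,y,tipz): c,s=np.cos(YAW),np.sin(YAW); return np.array([X[0]+c*x-s*y,X[1]+s*x+c*y,tipz+.019])
def P(p): d=np.asarray(p)[:2]-X; c,s=np.cos(YAW),np.sin(YAW); return np.array([c*d[0]+s*d[1],-s*d[0]+c*d[1],p[2]-.019]).round(4)
def st(): s=robot.get_state(); return round(s['time'],2),P(s['ee_pos']),s['force'].round(1)
E
python3 - <<'E'
from h import *
import cv2
robot.gripper_to(0.0); print(robot.get_state()['opening'])
robot.move_ptp(W(-.205,0,.12),rot(YAW)); print(st())
robot.move_linear(W(-.205,0,.042),.12); print(st())
cv2.imwrite("pics/s1.png",cv2.resize(robot.grab_frame("scene")[145:305,180:340,::-1],(600,600),interpolation=cv2.INTER_CUBIC))
r=robot.move_linear(W(-.12,0,.042),.035,threshold=20); print(r,st())
robot.pause(.4); print(st())
cv2.imwrite("pics/s2.png",cv2.resize(robot.grab_frame("scene")[145:305,180:340,::-1],(600,600),interpolation=cv2.INTER_CUBIC))
E
```

```text
0.0007495859931505356
(2.73, array([-0.2056, -0.0012,  0.1205]), array([-0.4, -0.3,  0.7]))
(3.52, array([-0.205 , -0.0005,  0.0425]), array([ 0.1, -0.3,  0.3]))
True (5.2, array([-0.1446, -0.0002,  0.0417]), array([ 0.3,  0.4, -0.5]))
(5.6, array([-1.447e-01,  1.000e-04,  4.150e-02]), array([-0.4,  0.2,  0.3]))
```

View pics/s2.png

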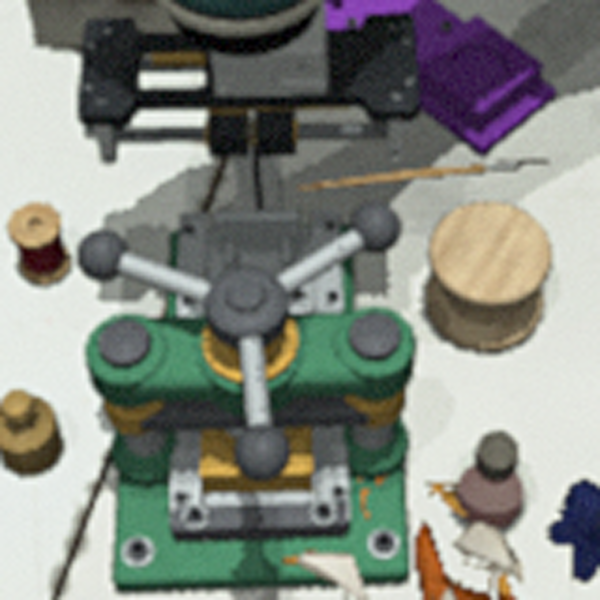

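The slide moved in: the die block now shows under the crosshead and the tab is at about (240,235). I'll push again to confirm it is hard against the stop.

```bash
python3 - <<'E'
from h import *
for th in (25,35):
    r=robot.move_linear(W(-.125,0,.042),.02,threshold=th); print(r,st()); robot.pause(.3); print(st())
E
```

```text
True (6.03, array([-0.1447,  0.0002,  0.0412]), array([ 0.5, -0.1, -0.7]))
(6.33, array([-0.1447,  0.0004,  0.0411]), array([ 0.2, -0.4, -0.1]))
True (6.77, array([-0.1447,  0.0005,  0.0408]), array([-0.9,  0. ,  0.1]))
(7.07, array([-0.1446,  0.0006,  0.0406]), array([-1. , -1.2,  0.7]))
```

```bash
cat >> h.py <<'E'
A0=.384
def F(a,r=.05):
    h=.1698-.00477*np.clip(A0+.3-a,0,3.6)
    return np.r_[X+r*np.array([np.cos(a),np.sin(a)]),max(.1485,h-.010)+.019]
def ang(): d=robot.get_state()['ee_pos'][:2]-X; return round(np.arctan2(d[1],d[0]),3),round(np.hypot(*d),4)
E
python3 - <<'E'
from h import *
import cv2
robot.move_linear(W(-.185,0,.05),.1); robot.move_linear(W(-.185,0,.23),.2)
p=F(A0+.55); q=p.copy(); q[2]=.25
robot.move_linear(q,.2); print(st())
r=robot.move_linear(p,.1,threshold=8); print(r,st())
if not r:
  for k in range(3):
    a=A0+.4-.22*k
    r=robot.move_linear(F(a),.06,threshold=18); print(r,ang(),st())
    if r: break
cv2.imwrite("pics/w1.png",cv2.resize(robot.grab_frame("scene")[145:305,180:340,::-1],(600,600),interpolation=cv2.INTER_CUBIC))
E
```

```text
(9.97, array([0.0388, 0.0297, 0.231 ]), array([-0.3, -0.4, -0.3]))
False (10.82, array([0.0401, 0.03  , 0.1605]), array([ 0.9, -0.9,  0.4]))
False (np.float64(0.773), np.float64(0.05)) (11.1, array([0.0441, 0.0235, 0.1601]), array([-0.1,  0.9, -0. ]))
False (np.float64(0.558), np.float64(0.0499)) (11.43, array([0.0481, 0.0135, 0.1591]), array([-0.2, -0. ,  0.3]))
False (np.float64(0.339), np.float64(0.0499)) (11.77, array([0.0498, 0.0027, 0.1581]), array([ 0.6, -0.7,  0.7]))
```

View pics/w1.png

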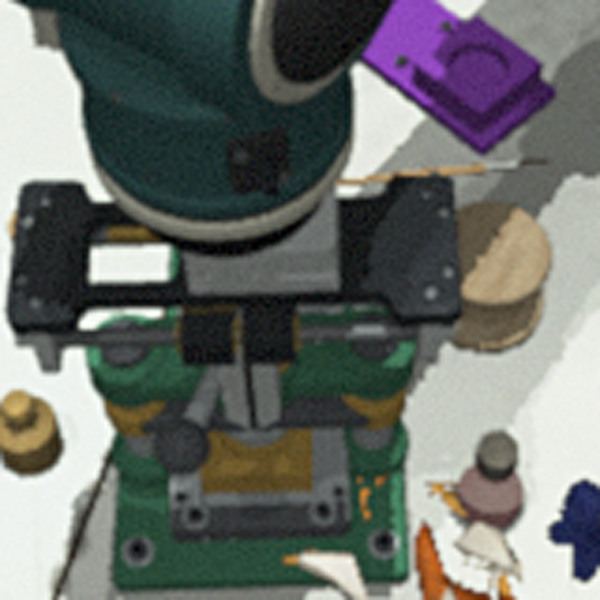

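The arm A ball has moved clockwise to (182,445), pushed by the fingers. I'll carry on with the sweep.

```bash
python3 - <<'E'
from h import *
a=A0-.04
while a>-3.4:
    a-=.25
    r=robot.move_linear(F(a),.05,threshold=18); print(r,ang(),st()[0],st()[1][2],st()[2])
    if r: break
E
```

```text
False (np.float64(0.087), np.float64(0.0499)) 12.22 0.157 [-0.   1.5 -0.9]
False (np.float64(-0.163), np.float64(0.05)) 12.62 0.1558 [-0.8 -0.2 -0.2]
False (np.float64(-0.414), np.float64(0.05)) 13.02 0.1546 [-0.6  0.2 -0.2]
False (np.float64(-0.666), np.float64(0.0501)) 13.42 0.1534 [-0.4 -0.   0.2]
False (np.float64(-0.919), np.float64(0.0502)) 13.82 0.1522 [ 0.2  0.1 -0.7]
False (np.float64(-1.163), np.float64(0.0502)) 14.22 0.1511 [ 0.5 -0.1  0.1]
False (np.float64(-1.411), np.float64(0.0502)) 14.62 0.1499 [ 0.5  0.8 -0.1]
False (np.float64(-1.659), np.float64(0.0501)) 15.02 0.1487 [0.6 0.1 0.5]
False (np.float64(-1.909), np.float64(0.0501)) 15.42 0.1486 [-0.4 -0.6 -0.3]
False (np.float64(-2.158), np.float64(0.0501)) 15.82 0.1486 [ 0.   0.1 -0.6]
False (np.float64(-2.411), np.float64(0.05)) 16.22 0.1486 [ 0.4 -0.2 -0.3]
False (np.float64(-2.661), np.float64(0.0501)) 16.62 0.1488 [-0.6 -0.8  2.8]
True (np.float64(-2.702), np.float64(0.0505)) 16.83 0.1497 [-1.4 -3.7  8. ]
```

```bash
python3 - <<'E'
from h import *
import cv2
def G(a,z,r=.05): p=F(a,r); p[2]=z+.019; return p
robot.move_linear(G(-2.5,.150),.05); robot.move_linear(G(-2.5,.142),.03,threshold=8); print(st())
for th in (18,18):
    r=robot.move_linear(G(-2.98,.142),.03,threshold=th); print(r,ang(),st()); robot.pause(.3);print(ang(),st())
cv2.imwrite("pics/w2.png",cv2.resize(robot.grab_frame("scene")[145:305,180:340,::-1],(600,600),interpolation=cv2.INTER_CUBIC))
E
```

```text
(17.61, array([-0.0469, -0.0173,  0.1417]), array([ 0. , -0.6,  0.2]))
True (np.float64(-2.614), np.float64(0.0494)) (18.02, array([-0.048 , -0.0119,  0.1423]), array([ 2.1, -5.6, -0.4]))
(np.float64(-2.611), np.float64(0.0494)) (18.32, array([-0.048 , -0.0121,  0.1421]), array([ 0.1, -4.8,  1.6]))
True (np.float64(-2.625), np.float64(0.0499)) (18.62, array([-0.0486, -0.0115,  0.1424]), array([ 2.3, -7.5, -0.8]))
(np.float64(-2.622), np.float64(0.05)) (18.92, array([-0.0486, -0.0116,  0.1424]), array([ 1.4, -6.7,  0.8]))
```

View pics/w2.png

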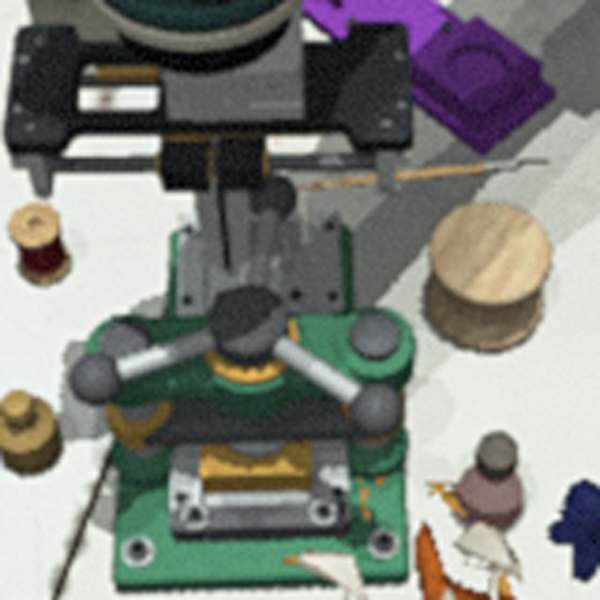

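The punch has gone into the die. Balls now sit at (93,378), (380,405) and (275,195), with the hub at about (247,318). I'll fit the wheel angle from these.

```bash
python3 - <<'E'
from fit import *
q=np.array([(380,405),(93,378),(275,195)])/3.75+[180,145]
X=np.array([.5696,-.2985])
def pr(v):
    P=np.array([[X[0]+.078*np.cos(v[0]-k*2*np.pi/3),X[1]+.078*np.sin(v[0]-k*2*np.pi/3),v[1]] for k in range(3)]); return (proj(S,P)-q).ravel()
f=least_squares(pr,[.9,.153],x_scale=[1,.01]);print(f.x,f.fun.round(1))
E
```

```text
[1.18430878 0.15609986] [-0.8  0.5  0.5 -0.2 -0.9 -0.3]
```

```bash
python3 - <<'E'
from h import *
import cv2
def G(a,z,r=.05): p=F(a,r); p[2]=z+.019; return p
robot.move_linear(G(-2.45,.144,.052),.05); robot.pause(.3); print(st())
for th in (10,15,22):
    r=robot.move_linear(G(-2.95,.144,.053),.03,threshold=th); print(r,ang(),st()); robot.pause(.5);print(ang(),st())
robot.move_linear(G(-2.45,.144,.053),.05); robot.move_linear(G(-2.45,.25,.053),.15)
robot.move_linear(W(-.20,-.03,.25),.2); print(st())
a=cv2.resize(robot.grab_frame("scene")[185:305,180:300,::-1],(400,400),interpolation=cv2.INTER_CUBIC)
b=cv2.resize(robot.grab_frame("top")[110:260,230:380,::-1],(400,400),interpolation=cv2.INTER_CUBIC)
cv2.imwrite("pics/w3.png",np.hstack([a,b]))
E
```

```text
(19.62, array([-0.0477, -0.0204,  0.144 ]), array([ 0.4, -0.2, -0.1]))
True (np.float64(-2.631), np.float64(0.0514)) (20.11, array([-0.0501, -0.0115,  0.1442]), array([ 0.8, -4.3,  0.5]))
(np.float64(-2.628), np.float64(0.0512)) (20.61, array([-0.0499, -0.0116,  0.1438]), array([ 0.3, -4.9,  5. ]))
True (np.float64(-2.644), np.float64(0.0514)) (20.89, array([-0.0503, -0.0109,  0.1443]), array([ 4. , -7.3, -2.1]))
(np.float64(-2.641), np.float64(0.0515)) (21.39, array([-0.0503, -0.011 ,  0.1442]), array([ 3.4, -5.7, -0.4]))
True (np.float64(-2.684), np.float64(0.0529)) (21.73, array([-0.0521, -0.0091,  0.145 ]), array([  0.9, -11.4,   1.9]))
(np.float64(-2.678), np.float64(0.0531)) (22.23, array([-0.0522, -0.0095,  0.1449]), array([  0.7, -10.1,   3.5]))
(24.42, array([-0.1989, -0.0297,  0.2498]), array([-0.4, -0.5, -0.6]))
```

View pics/w3.png

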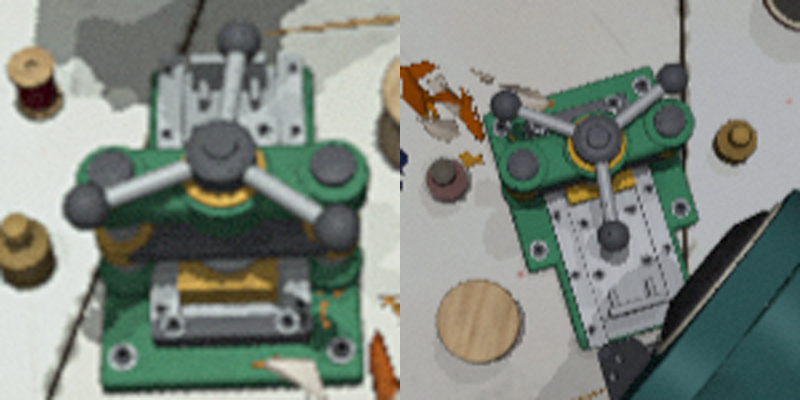

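Balls in the scene view are at (238,40), (86,207) and (337,226). In the top view they are at (105,103), (273,75) and (213,236). The slide is home, and I'll refit.

```bash
cat > fw.py <<'E'
from fit import *
X=np.array([.5696,-.2985])
def go(s,t):
    q=np.array(s)/(400/120)+[180,185]; u=np.array(t)/(400/150)+[230,110]
    def pr(v):
        P=np.array([[v[2]+.078*np.cos(v[0]-k*2*np.pi/3),v[3]+.078*np.sin(v[0]-k*2*np.pi/3),v[1]] for k in range(3)]); return np.r_[(proj(S,P)-q).ravel(),(proj(T,P)-u).ravel()]
    f=least_squares(pr,[-3,.153,*X],x_scale=[1,.01,.1,.1]);print(f.x,f.fun.round(1)); return f.x
if __name__=="__main__": go([(238,40),(86,207),(337,226)][:1]+[(337,226),(86,207)],[(213,236),(105,103),(273,75)])
E
python3 fw.py
```

```text
[-2.97836242  0.15630064  0.57043317 -0.29830474] [-0.  -0.1  0.1  0.3 -0.2 -0.3  0.2 -0.9  0.   0.3 -0.4  0.6]
```

```bash
python3 - <<'E'
from h import *
import cv2
best=None
for s in (1,-1):
    R=rot(YAW+s*np.pi/2); j=robot.ik(W(-.05,-.028,.24),R); print(s,j)
    if j is not None and (best is None or abs(j[6])<abs(best[1][6])): best=(R,j)
R=best[0]
robot.move_ptp(W(-.052,-.03,.24),R); print(st())
print(robot.move_linear(W(-.052,-.03,.144),.12,threshold=8),st())
for th in (15,22,28):
    r=robot.move_linear(W(-.052,.03,.144),.02,threshold=th); print(r,st()); robot.pause(.5);print(st())
robot.move_linear(W(-.052,-.03,.144),.05); robot.move_linear(W(-.052,-.03,.25),.15)
robot.move_linear(W(-.20,-.03,.25),.2); print(st())
a=cv2.resize(robot.grab_frame("scene")[185:305,180:300,::-1],(400,400),interpolation=cv2.INTER_CUBIC)
b=cv2.resize(robot.grab_frame("top")[110:260,230:380,::-1],(400,400),interpolation=cv2.INTER_CUBIC)
cv2.imwrite("pics/w4.png",np.hstack([a,b]))
E
```

```text
1 [ 0.7780563   0.41715755 -0.34681539  1.55450479  0.1485364   1.19598647
  0.68869411]
-1 [ 0.45955882  0.39614957  0.08237118  1.56662344 -0.03434081  1.18023491
 -2.30843823]
(25.75, array([-0.0522, -0.0301,  0.2399]), array([-0.3,  1.2,  0.4]))
False (26.7, array([-0.0517, -0.0303,  0.1448]), array([-0.2, -0.7, -0. ]))
True (28.1, array([-0.0522, -0.009 ,  0.1441]), array([ 2.9, -4.2,  0.9]))
(28.6, array([-0.0522, -0.009 ,  0.144 ]), array([ 2. , -4.4,  1.2]))
True (29.22, array([-0.0524, -0.008 ,  0.1443]), array([ 5. , -8.7, -2.1]))
(29.72, array([-0.0524, -0.0081,  0.1442]), array([ 4.3, -7.2, -1. ]))
True (30.4, array([-0.0532, -0.0069,  0.1447]), array([  5.8, -12.9,  -3.7]))
(30.9, array([-0.0533, -0.0071,  0.1447]), array([  5.1, -11.8,  -1.6]))
(33.3, array([-0.199 , -0.0298,  0.2499]), array([ 0.5,  0.4, -0. ]))
```

View pics/w4.png

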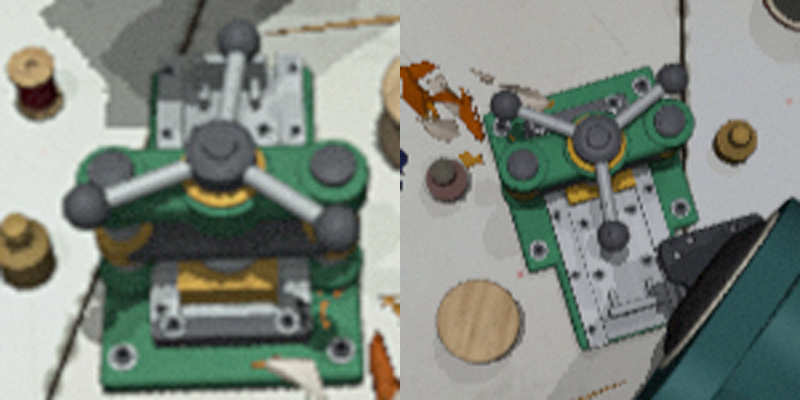

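The wheel did not move under a lean of up to 28 N (balls unchanged at (238,40), (86,207), (337,226)), so the punch is seated. The bystanders are undisturbed and the arm is clear.

```bash
python3 -c "
from rig import robot
print(robot.sign_off())"
```

```text
the job is handed in; nothing more can be done
None
```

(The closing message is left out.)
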